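Push the sewing tin down its storage lane

TASK

The blue sewing tin stands askew on the open end of its plywood storage lane. Square it up and push it along the board with the fingertips, in between the two freshly painted yellow rails, until it sits fully home against the dark wooden stop, with neither the tin nor the robot touching either rail. Only push it: do not lift or tip it, leave the other sewing things where they are, and finish clear of everything.

Things in the scene. Friction and masses are not known exactly. Their poses are not given: they have to be found in the camera images.
- kit: The sewing tin: closed box with blue sides, paler blue lid and a white label on top; 110 mm long (its x), 90 mm wide (its y), 55 mm tall (its z), 0.35 to 0.7 kg, loose, standing on the lane's board. Origin at the centre of its underside. It starts on the open end of the board, up to 28 mm off the lane's centre line and up to 0.3 rad askew, its +x end towards the lane.
- lane_mouth (a point): Centre of the lane's open mouth, level with the near ends of the two rails, at the height of the board's top. x points down the lane towards the stop, y across it to the left rail, z up. The flat plywood board (440 mm long, 160 mm wide, 10 mm thick, fixed on the table) reaches 200 mm back from here along -x as an open apron without rails, and 240 mm forward.
- lane_home (a point): Centre of the stop's inner face, at the height of the board's top, same axes as lane_mouth and 220 mm farther down the lane. The stop is a dark wooden block across the lane's end, 15 mm thick, 132 mm wide, 50 mm above the board. With the tin home its centre is 55 mm before this point.
- rail_left: Yellow guide rail on the lane's +y side: 220 mm long, 10 mm thick, 18 mm tall above the board, fixed; origin at the centre of its underside, x along the lane. The gap between the two rails' inner faces is 112 mm, so the 90 mm tin has 11 mm to spare on each side when centred.
- rail_right: Yellow guide rail on the lane's -y side, same size and axes.
- spool_coral: Loose thread spool, coral red with wooden ends, 34 mm diameter, 48 mm tall, standing on the table; origin at the centre of its underside. Leave alone.
- spool_white: Loose thread spool, off-white, same size. Leave alone.
- button_jar: Loose amber jar with a red cap, 60 mm diameter, 80 mm tall; origin under its centre. Leave alone.
- tape_case: Loose yellow tape-measure case, 55 x 55 x 24 mm; origin under its centre. Leave alone.
- scissors: Loose fabric scissors lying flat, 200 mm long (x), 55 mm wide, 10 mm tall; origin under the middle. Leave alone.
- pencil: Loose red marking pencil lying flat, 150 mm plus point (x), 8 mm thick; origin under the middle. Leave alone.
- chalk: Loose pale block of tailor's chalk, 50 x 30 x 10 mm; origin under its centre. Leave alone.
Not all that is in view belongs to the job. Leave any pink look-alike of the kit alone.

How it is judged:
On the way, in this order (a step that is already met when the one before it is completed fails the run):
1. the tin's nose has entered between the rails, squared up and clear of both (y of kit in the frame of lane_home between -0.011 and 0.011 m and angle between the x axis of kit and the x axis of lane_home, either way round below 0.1 rad and x of kit in the frame of lane_home between -0.255 and -0.1 m), for 0.1 s.
2. the tin is fully home against the stop (y of kit in the frame of lane_home between -0.011 and 0.011 m and angle between the x axis of kit and the x axis of lane_home, either way round below 0.1 rad and x of kit in the frame of lane_home above -0.06 m), for 0.1 s.
At the end, for the whole second after the job is handed in: The tin stands flat on the board between the rails with its end against the stop (gap under 5 mm), within 11 mm of the centre line and 0.1 rad of the lane's direction, at rest (all of step 2 and x of kit in the frame of lane_home below -0.05 m and z of kit in the frame of lane_home between -0.004 and 0.004 m and angle between kit's own z axis and vertical below 0.05 rad and linear speed of kit below 0.01 m/s); the robot touches nothing.
It fails at once if a guide rail is touched, by the tin or by the robot (contact force between any of rail_left, rail_right and anything else above 0.3 N).
It fails at once if the tin is lifted or tipped (z of kit in the frame of lane_home above 0.008 m or angle between kit's own z axis and vertical above 0.15 rad).
It fails at once if another sewing thing is moved more than 15 mm (distance of any of spool_coral, spool_white, button_jar, tape_case, scissors, pencil, chalk from where it was at the start of the episode above 0.015 m).
It also fails if it takes over 64 s, if anything falls off the work surface, if the arm or the gripper's body presses on something with over 40 N, if the wrist force passes 120 N, or if a joint passes its speed limit or range.

ROBOT

A 6-joint arm with a two-finger parallel gripper is mounted at the origin on the work surface. World frame = base frame: x ahead of the robot, y to its left, z up, the work surface at z = 0. Lengths are in m, angles in rad, forces in N, time in s.
With the tool pointing down it reaches from about 0.375 to 0.9 m from the base axis. Payload 3.1 kg.
Tool frame: the origin (TCP) lies midway between the tips of the shut fingers; the grasp point (between the pads) lies 19 mm behind it (r.grip_depth is the distance from the TCP to the grasp point, in m); z points along the fingers, y is the line along which they close (so a half turn about z gives the same grasp; the last joint's range is limited). The gripper opens to 85 mm and grips with 20 to 120 N. Pads are 22 mm wide; open, the fingers measure 114 mm over their backs; the gripper's body (76 mm by 85 mm) begins 54 mm behind the grasp point. The pads swing forward as they close: fully open they stand 13 mm farther back than shut.
Start: joints at [1.02, 0.527, 1.433, -0, 1.181, -0.178], TCP at [0.228, 0.582, 0.231] pointing down, gripper open.
Joint ranges: [-3.08, 3.08], [-0.75, 2.2], [0.22, 2.44], [-1.43, 4.57], [0, 2.65], [-2.85, 2.85]. Speed limits (rad/s): [2.79, 2.79, 3.14, 3.14, 3.14, 3.14].

INTERFACE

Orientations are given as a unit quaternion [w, x, y, z].
In Python, from cell import r gives the robot as it stands.
- The arm moves only by the tool servo_tool, never from a script. Its argument "rows" is a list of rows, each a list of 3 entries, a list of its own where there are three numbers: the turn, a rotation vector about the world's x, y, z in rad, then the shift along the world's x, y, z in cm, then the closure in counts, from 0 (fully open) to 255 (shut). In form: [[[rx, ry, rz], [tx, ty, tz], hand], ...]. A call has 1 to 10 rows; each row shifts and turns the commanded pose from where the row before left it; what a row does not reach is not made up. A row lasts 1/10 s, in which the tool goes at most 50 mm and 8.59 degrees, less where a joint would pass 70% of its speed; a pose out of reach is approached as far as the arm can. A call with a gripper value outside its range is refused whole. The fingers move at their own pace and stop on an object; "newtons" is the grip in N (left out, the last holds). Time passes only in rows, so rows that do not move let the fingers close. It gives the time, the measured TCP pose, the force, the opening and the grip force at its end, in the units of the state.
- r.state(): the state, without advancing time (a new reading comes with each control period).
- r.snapshot(name): name is "side" or "top" or "wrist"; returns the picture (480x640x3 uint8, red, green, blue); there is no depth.
- r.camera_info(name): a dict with "fx", "fy", "cx", "cy" (pixels), "extrinsics" (4x4, takes a point from camera to world coordinates). Camera axes: x right, y down, z forward; pixel columns grow to the right and rows downward; lengths in m; the calibration is good to about 2 mm. A picture is of the moment at which its call begins: read the wrist's pose just before it. camera_info takes no time and is no camera call; for the wrist camera it gives the pose at the moment of the call.
- r.job_done(): hands the job in; it is judged then, once.
The state is a dict: "clock": time; "joint_pos": joint angles; "qvel": joint speeds; "effort": joint torques, N m; "tcp_pos": TCP position; "tcp_rot": TCP orientation; "ft_force": force on the tool from outside, world axes, zero at the start; "moment": the same for the moment, N m; "grip_width": finger opening in m; "finger_force": force on a finger pad.
Only numpy, scipy, OpenCV 4.12 (cv2) and the standard library are available. Lean on these libraries where they do the work, as an engineer would, in place of code of your own. Each camera call takes 0.05 s, during which the arm holds its last target. There are 200 camera calls.

## Working session

There is one attempt and no reset: what is moved stays moved. The work goes in short steps, Python scripts to look and compute and a tool call to move; the robot and the scene stay as the last step left them, time stands still between calls to the robot, and variables do not carry over. Pictures are saved under pics/ and viewed, at most 10 in all, crops included, and the job is handed in when it is done.

Besides the shell and the picture viewer there is one more tool, called after ">>>" as name(argument=value, ...) on one line, values as JSON. servo_tool: Moves the arm, as the interface text tells. Its arguments: {"type":"object","properties":{"rows":{"type":"array","items":{"type":"array"}},"newtons":{"type":"number"}},"required":["rows"]}

```bash
mkdir -p pics; ls; python3 - <<'E'
from cell import r
import cv2
for n in ("top","side"):
    cv2.imwrite(f"pics/{n}0.png",r.snapshot(n)[:,:,::-1]); i=r.camera_info(n); print(n,i)
s=r.state();print(s)
E
```

```text
pics
top {'fx': 596.2811705588159, 'fy': 596.2811705588159, 'cx': 312.53194419844, 'cy': 231.5877567392399, 'extrinsics': array([[-0.01769286, -0.99168706,  0.12745089,  0.43894966],
       [-0.99947276,  0.02101288,  0.02475208,  0.02863898],
       [-0.02722443, -0.12694576, -0.99153598,  1.11076114],
       [ 0.        ,  0.        ,  0.        ,  1.        ]])}
side {'fx': 470.5993514848546, 'fy': 470.5993514848546, 'cx': 316.83995607820003, 'cy': 234.7084813334139, 'extrinsics': array([[ 0.90325899, -0.20392889,  0.37753967,  0.18661199],
       [-0.42877707, -0.46286273,  0.77582751, -0.76250002],
       [ 0.0165354 , -0.86265353, -0.50552495,  0.56495311],
       [ 0.        ,  0.        ,  0.        ,  1.        ]])}
{'clock': 0.1, 'joint_pos': array([ 1.01949414e+00,  5.28391736e-01,  1.43381038e+00,  1.36455153e-06,
        1.18140380e+00, -1.78493747e-01]), 'qvel': array([ 0.00133307, -0.00238019, -0.00124273, -0.00055944, -0.00085571,
       -0.00056822]), 'effort': array([-4.25192475e-04, -4.43303847e+01, -1.78583926e+01, -2.64958180e-04,
        3.91399604e-03,  1.78336296e-05]), 'tcp_pos': array([0.22726033, 0.581505  , 0.23040857]), 'tcp_rot': array([-3.59810251e-04,  1.85326773e-01,  9.82676434e-01, -9.40130934e-04]), 'ft_force': array([-0.14067906,  0.22778326, -0.02532099]), 'moment': array([ 0.01496453, -0.02620101,  0.06029734]), 'finger_force': 0.0, 'grip_width': 0.08521335236004107}
```

View pics/top0.png

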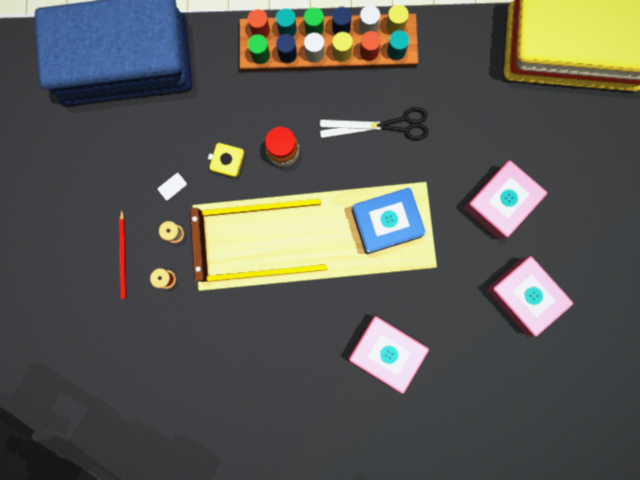

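View pics/side0.png

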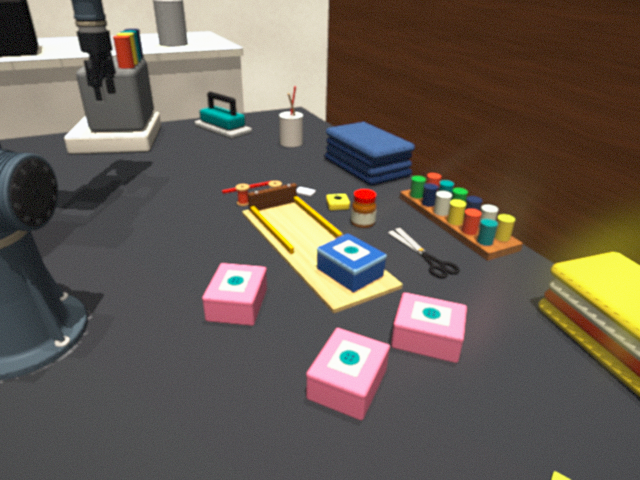

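The top view shows the lane running towards world +y (image left). The stop is at about (197,245), the rails run from (200,210) to (320,203) and from (205,277) to (327,267), the tin is at about (389,219), and the three pink tins are decoys. Next I'll fit the geometry in metric coordinates.

```bash
cat > h.py <<'E'
from cell import r
import cv2, numpy as np
def world(n,uv,z,i=None):
    i=i or r.camera_info(n); E=i["extrinsics"]; uv=np.atleast_2d(np.asarray(uv,float))
    d=np.c_[(uv[:,0]-i["cx"])/i["fx"],(uv[:,1]-i["cy"])/i["fy"],np.ones(len(uv))]@E[:3,:3].T
    return (E[:3,3]+d*((z-E[2,3])/d[:,2])[:,None])[:,:2]
def pix(n,P,i=None):
    i=i or r.camera_info(n); E=i["extrinsics"]; P=np.atleast_2d(P)
    c=(P-E[:3,3])@E[:3,:3]; return np.c_[c[:,0]/c[:,2]*i["fx"]+i["cx"],c[:,1]/c[:,2]*i["fy"]+i["cy"]]
def rect(n,mask,z,i=None):   # biggest blob -> centre, sizes, angle of its long side (mod pi), world
    k,l,st,_=cv2.connectedComponentsWithStats(mask.astype(np.uint8)); b=1+np.argmax(st[1:,4])
    c=max(cv2.findContours((l==b).astype(np.uint8),0,1)[0],key=len)
    w=world(n,c[:,0],z,i); bx=cv2.boxPoints(cv2.minAreaRect((w*1000).astype(np.float32)))
    e=np.array([bx[1]-bx[0],bx[2]-bx[1]]); L=np.linalg.norm(e,axis=1); a=e[np.argmax(L)]
    return bx.mean(0), np.sort(L)[::-1], np.arctan2(a[1],a[0])%np.pi
E
python3 - <<'E'
from h import *
im=cv2.imread("pics/top0.png"); hsv=cv2.cvtColor(im,cv2.COLOR_BGR2HSV); H,S,V=cv2.split(hsv)
roi=np.zeros(H.shape,bool); roi[170:300,185:445]=1
for p in [(400,250),(365,200),(410,200),(300,240),(270,207),(270,273),(388,250)]: print(p,hsv[p[1],p[0]])
print("board",rect("top",roi&(V>90)&~((H>95)&(H<130)&(S>60)) ,.01))
up=roi.copy();up[240:]=0; dn=roi.copy();dn[:240]=0
y=(H>20)&(H<35)&(S>200)
print("railR",rect("top",up&y,.028));print("railL",rect("top",dn&y,.028))
b=roi&(H>95)&(H<130)&(S>100)
for t in (0,130,150,170,190): print("tin",t,rect("top",b&(V>t),.065))
c=cv2.resize(im[170:300,185:445],None,fx=3,fy=3,interpolation=cv2.INTER_CUBIC);cv2.imwrite("pics/c0.png",c)
E
```

```text
(400, 250) [ 30  77 244]
(365, 200) [ 43  33 208]
(410, 200) [106 168 238]
(300, 240) [ 31  52 246]
(270, 207) [ 29 255 237]
(270, 273) [ 29 255 244]
(388, 250) [ 27  97 244]
board (array([573.11035,  57.57127], dtype=float32), array([448.32755, 164.8291 ], dtype=float32), np.float32(1.6484293))
railR (array([625.621  , 151.00867], dtype=float32), array([217.64943 ,   9.657382], dtype=float32), np.float32(1.6477722))
railL (array([504.85458, 141.9884 ], dtype=float32), array([219.4922  ,   8.564101], dtype=float32), np.float32(1.6480263))
tin 0 (array([591.6001 , -79.02248], dtype=float32), array([109.55891,  89.17666], dtype=float32), np.float32(1.8499073))
tin 130 (array([591.7854  , -79.686165], dtype=float32), array([108.25213,  89.11673], dtype=float32), np.float32(1.8508708))
tin 150 (array([592.0994 , -79.82622], dtype=float32), array([107.73915,  88.65926], dtype=float32), np.float32(1.8499156))
tin 170 (array([592.2839 , -79.99128], dtype=float32), array([107.390114,  88.32731 ], dtype=float32), np.float32(1.8508708))
tin 190 (array([592.6339 , -80.27023], dtype=float32), array([106.660355,  87.80868 ], dtype=float32), np.float32(1.8508703))
```

View pics/c0.png

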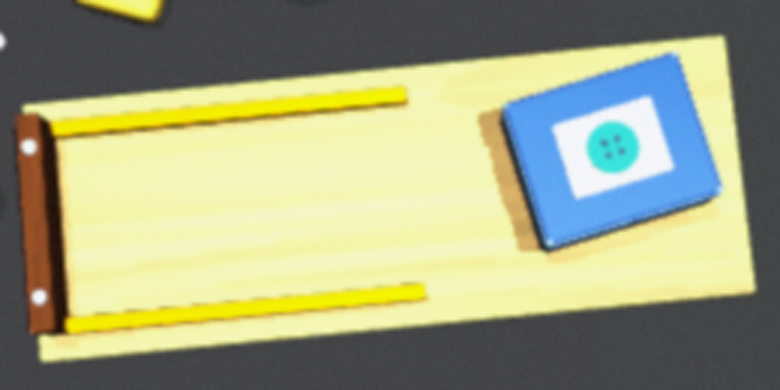

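Everything agrees with the given sizes: rail spacing is 121 mm against 122, and the tin measures 109x89. The lane direction is 1.648 rad and the mouth is at about (574, 37) mm. In lane axes the tin is at (-117, -9) mm with yaw +0.20.

I'll square and centre it with a two-finger push on its right side, then push it home from behind.

>>> servo_tool(rows=[[[0,0,0.0225],[2.2,-3.26,0],105],[[0,0,0.0225],[2.2,-3.26,0],105],[[0,0,0.0225],[2.2,-3.26,0],105],[[0,0,0.0225],[2.2,-3.26,0],105],[[0,0,0.0225],[2.2,-3.26,0],105],[[0,0,0.0225],[2.2,-3.26,0],105],[[0,0,0.0225],[2.2,-3.26,0],105],[[0,0,0.0225],[2.2,-3.26,0],105],[[0,0,0.0225],[2.2,-3.26,0],105],[[0,0,0.0225],[2.2,-3.26,0],105]])

```text
clock: 1.1
tcp_pos: [0.448, 0.2546, 0.2311]
tcp_rot: [-0.0, 0.073, 0.997, -0.0]
ft_force: [-1.2, 0.1, -0.1]
grip_width: 0.0503
finger_force: 0.0
```

>>> servo_tool(rows=[[[0,0,0.0225],[2.2,-3.26,0],105],[[0,0,0.0225],[2.2,-3.26,0],105],[[0,0,0.0225],[2.2,-3.26,0],105],[[0,0,0.0225],[2.2,-3.26,0],105],[[0,0,0.0225],[2.2,-3.26,0],105],[[0,0,0.0225],[2.2,-3.26,0],105],[[0,0,0.0225],[2.2,-3.26,0],105],[[0,0,0.0225],[2.2,-3.26,0],105],[[0,0,0.0225],[2.2,-3.26,0],105],[[0,0,0.0225],[2.2,-3.26,0],105]])

```text
clock: 2.1
tcp_pos: [0.6679, -0.0713, 0.2307]
tcp_rot: [-0.001, -0.039, 0.999, 0.0]
ft_force: [0.6, 0.1, 0.6]
grip_width: 0.0504
finger_force: 0.0
```

>>> servo_tool(rows=[[[0,0,0],[0,0,0],105],[[0,0,0],[0,0,0],105],[[0,0,0],[0,0,0],105]])

```text
clock: 2.4
tcp_pos: [0.6665, -0.0689, 0.2307]
tcp_rot: [-0.001, -0.039, 0.999, 0.001]
ft_force: [-0.5, 0.0, 0.8]
grip_width: 0.0502
finger_force: 0.0
```

```bash
cat >> h.py <<'E'
M=np.array([573.7,36.8]); th=1.648; X=np.array([np.cos(th),np.sin(th)]); Y=np.array([-X[1],X[0]])
def lane(p): d=np.asarray(p)-M; return d@X,d@Y
def tcp():
    from scipy.spatial.transform import Rotation as R
    s=r.state(); p=s["tcp_pos"]*1000; m=R.from_quat(s["tcp_rot"],scalar_first=True).as_matrix()
    print("tcp",p.round(1),"lane",np.round(lane(p[:2]),1),"tool y rel lane",round(float(np.arctan2(m[1,1],m[0,1])-th),3),"tilt",m[:2,2].round(3),"w",s["grip_width"],"F",s["ft_force"].round(2),"t",s["clock"],"q",s["joint_pos"].round(2))
def tin(name):
    im=r.snapshot("top"); cv2.imwrite("pics/"+name,im[:,:,::-1]); H,S,V=cv2.split(cv2.cvtColor(im,cv2.COLOR_RGB2HSV))
    b=(H>95)&(H<130)&(S>100)&(V>130); b[:170]=0; b[300:]=0
    c,L,a=rect("top",b,.065); print("tin lane",np.round(lane(c),1),L.round(1),"yaw",round(float(a-th),3))
E
python3 - <<'E'
from h import *
tcp(); tin("t1.png")
E
```

```text
tcp [666.5 -68.9 230.7] lane [-112.6  -84.4] tool y rel lane 0.0 tilt [-0.002  0.001] w 0.050223438663203654 F [-0.53  0.01  0.78] t 2.4 q [-0.27  0.59  1.31  0.    1.24 -1.92]
tin lane [-345.7  145.8] [0. 0.] yaw -1.648
```

View pics/t1.png

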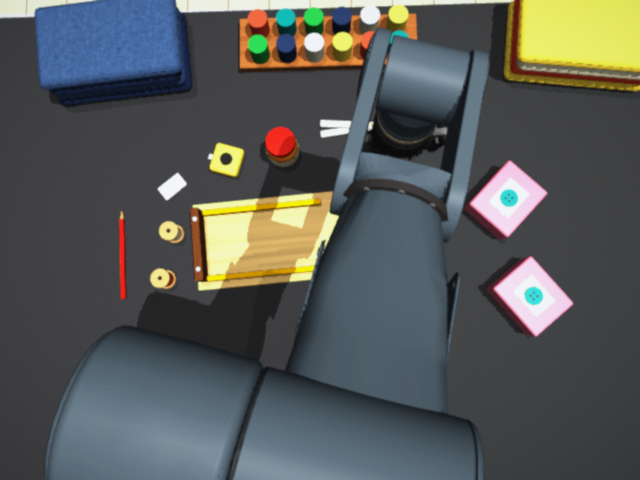

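The arm hides the tin from the top camera, so I'll rely on the calibrated positions here and check again after backing off. Descending beside the tin now.

>>> servo_tool(rows=[[[0,0,0],[0.1,-0.1,-3],105],[[0,0,0],[0.2,-0.1,-3],105],[[0,0,0],[0.2,0,-3],105],[[0,0,0],[0,0,-3],105],[[0,0,0],[0,0,-3],105],[[0,0,0],[0,0,-3],105],[[0,0,0],[0,0,-1.4],105],[[0,0,0],[0,0,0],105],[[0,0,0],[0,0,0],105]])

```text
clock: 3.35
tcp_pos: [0.6732, -0.0715, 0.0383]
tcp_rot: [0.001, -0.039, 0.999, -0.0]
ft_force: [0.7, -0.5, 0.4]
grip_width: 0.0499
finger_force: 0.0
```

```bash
python3 - <<'E'
from h import *
tcp(); cv2.imwrite("pics/w1.png",r.snapshot("wrist")[:,:,::-1])
E
```

```text
tcp [673.2 -71.5  38.3] lane [-115.6  -90.9] tool y rel lane 0.001 tilt [ 0.001 -0.   ] w 0.04993555986159263 F [ 0.68 -0.49  0.38] t 3.35 q [-0.27  0.83  1.42  0.    0.89 -1.92]
```

View pics/w1.png

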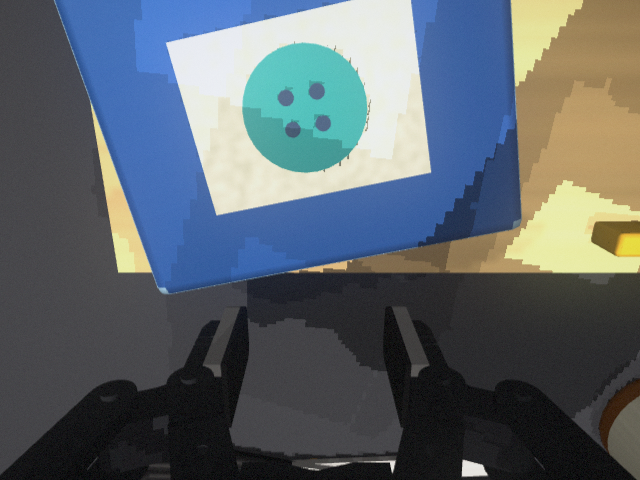

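The wrist view shows the tin's right side slanting from its rear corner (165,290) to its front corner (520,225), with both fingers outside it at about (235,330) and (400,330). Pushing slowly across the lane.

>>> servo_tool(rows=[[[0,0,0],[-0.4,-0.03,0],105],[[0,0,0],[-0.4,-0.03,0],105],[[0,0,0],[-0.4,-0.03,0],105],[[0,0,0],[-0.35,-0.03,0],105],[[0,0,0],[-0.35,-0.03,0],105],[[0,0,0],[-0.35,-0.03,0],105],[[0,0,0],[-0.35,-0.03,0],105],[[0,0,0],[-0.35,-0.03,0],105],[[0,0,0],[-0.2,-0.01,0],105],[[0,0,0],[0,0,0],105]])

```text
clock: 4.4
tcp_pos: [0.6412, -0.0746, 0.0376]
tcp_rot: [0.0, -0.039, 0.999, -0.0]
ft_force: [1.5, -0.9, 1.9]
grip_width: 0.0504
finger_force: 1.3
```

```bash
cat >> h.py <<'E'
def edge(name,lo,hi,lid=True):  # lower blue edge in wrist view -> line on lid plane, lane coords
    i=r.camera_info("wrist"); im=r.snapshot("wrist"); cv2.imwrite("pics/"+name,im[:,:,::-1]); H,S,V=cv2.split(cv2.cvtColor(im,cv2.COLOR_RGB2HSV))
    b=(H>95)&(H<130)&(S>100)
    P=[(u,np.flatnonzero(b[:,u]).max()) for u in range(lo,hi,3) if b[:,u].any()]
    w=world("wrist",P,.065,i); l=np.c_[lane(w)]
    vx,vy,x0,y0=cv2.fitLine(l.astype(np.float32),cv2.DIST_HUBER,0,.01,.01).ravel()
    bx,by=np.nonzero(b); print("px",P[0],P[-1],"edge lane pt",x0,y0,"slope ang",np.arctan2(vy,vx),"ends",l[0].round(1),l[-1].round(1)); return i,im
E
python3 - <<'E'
from h import *
tcp(); edge("w2.png",200,480)
E
```

```text
tcp [641.2 -74.6  37.6] lane [-116.3  -58.7] tool y rel lane -0.0 tilt [ 0.001 -0.   ] w 0.05040327599472846 F [ 1.51 -0.87  1.88] t 4.4 q [-0.29  0.8   1.51 -0.    0.83 -1.94]
px (200, np.int64(468)) (479, np.int64(403)) edge lane pt 7.439076 574.18506 slope ang -1.2756164 ends [  7.4 574.2] [  7.5 574.2]
```

View pics/w2.png

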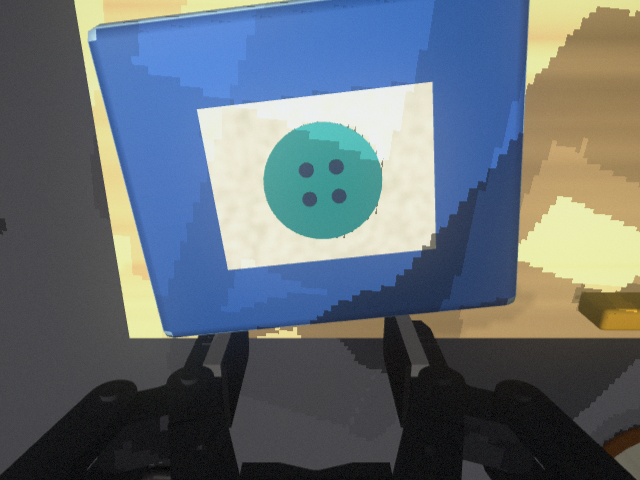

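The tin has turned about half way: its near edge now runs from (165,335) to (515,300), and only the left (rear) finger touches. I'll fix the helper's units and measure the lid from the wrist picture.

```bash
cat >> h.py <<'E'
def wtin(name,snap=True):  # whole-lid outline from wrist view (sides cut by image border give wrong size)
    i=r.camera_info("wrist")
    if snap: cv2.imwrite("pics/"+name,r.snapshot("wrist")[:,:,::-1])
    H,S,V=cv2.split(cv2.cvtColor(cv2.imread("pics/"+name),cv2.COLOR_BGR2HSV))
    b=((H>95)&(H<130)&(S>120)&(V>60)).astype(np.uint8)
    k,l,st,_=cv2.connectedComponentsWithStats(b); b=l==1+np.argmax(st[1:,4])
    us=np.flatnonzero(b.any(0)); us=us[(us>us[0]+30)&(us<us[-1]-30)]
    P=np.array([(u,np.flatnonzero(b[:,u]).max()) for u in us]); l=np.c_[lane(world("wrist",P,.065,i)*1000)]
    vx,vy,x0,y0=cv2.fitLine(l.astype(np.float32),cv2.DIST_HUBER,0,.01,.01).ravel()
    c=cv2.approxPolyDP(cv2.convexHull(max(cv2.findContours(b.astype(np.uint8),0,1)[0],key=len)),8,True)[:,0]
    print("near edge pt",round(float(x0),1),round(float(y0),1),"ang",round(float(np.arctan(vy/vx)),3)); print("corners",np.c_[c,np.c_[lane(world("wrist",c,.065,i)*1000)].round(1)].tolist())
E
python3 - <<'E'
from h import *
wtin("w2.png",False)
E
```

```text
near edge pt -104.1 -40.6 ang 0.112
corners [[527.0, 0.0, -66.3, 45.2], [510.0, 297.0, -58.7, -33.6], [164.0, 330.0, -163.0, -44.9], [89.0, 43.0, -172.1, 35.8], [96.0, 29.0, -169.9, 38.9], [326.0, 0.0, -114.1, 45.2]]
```

Yaw is down to about 0.11 with the tin's y at about +5 mm, so pushing further from this side would overshoot. The left rear corner trails, so a square push from behind will remove the rest of the yaw. Repositioning behind the tin.

>>> servo_tool(rows=[[[0,0,0],[1.5,0.1,0],105],[[0,0,0],[1.5,0.1,0],105],[[0,0,0],[0,0,2.7],80],[[0,0,0],[0,0,2.7],80],[[0,0,0],[0,0,2.7],80]])

```text
clock: 4.95
tcp_pos: [0.6685, -0.0714, 0.1173]
tcp_rot: [-0.003, -0.038, 0.999, 0.001]
ft_force: [0.1, -0.1, 0.3]
grip_width: 0.0587
finger_force: 0.0
```

>>> servo_tool(rows=[[[0,0,-0.143],[-0.8,-0.8,0],80],[[0,0,-0.143],[-0.8,-0.8,0],80],[[0,0,-0.143],[-0.8,-0.8,0],80],[[0,0,-0.143],[-0.8,-0.8,0],80],[[0,0,-0.143],[-0.8,-0.8,0],80],[[0,0,-0.143],[-0.8,-0.8,0],80],[[0,0,-0.143],[-0.8,-0.8,0],80],[[0,0,-0.143],[-0.8,-0.8,0],80],[[0,0,-0.143],[-0.8,-0.8,0],80],[[0,0,-0.143],[-0.8,-0.8,0],80]])

```text
clock: 5.95
tcp_pos: [0.5884, -0.1514, 0.1171]
tcp_rot: [-0.003, 0.628, 0.778, -0.001]
ft_force: [0.3, 1.0, -0.3]
grip_width: 0.0585
finger_force: 0.0
```

>>> servo_tool(rows=[[[0,0,-0.141],[-0.8,-0.8,0],80],[[0,0,0],[0,0,0],80],[[0,0,0],[0,0,0],80]])

```text
clock: 6.25
tcp_pos: [0.582, -0.1597, 0.1176]
tcp_rot: [-0.002, 0.679, 0.735, -0.0]
ft_force: [-1.1, -0.4, 1.0]
grip_width: 0.0585
finger_force: 0.0
```

```bash
python3 - <<'E'
from h import *
tcp(); wtin("w3.png"); tin("t3.png")
E
```

```text
tcp [ 582.  -159.7  117.6] lane [-196.6    6.9] tool y rel lane -1.569 tilt [-0.003  0.002] w 0.058450220326835146 F [-1.14 -0.38  0.99] t 6.25 q [-0.45  0.65  1.58  0.    0.92 -0.53]
near edge pt -162.5 -2.5 ang -1.3
corners [[428.0, 0.0, -79.7, -38.0], [430.0, 154.0, -141.4, -44.3], [350.0, 204.0, -164.7, -9.0], [283.0, 212.0, -168.7, 22.5], [213.0, 0.0, -79.8, 48.8]]
tin lane [-101.1    6.1] [88.1 83.6] yaw -1.464
```

View pics/w3.png

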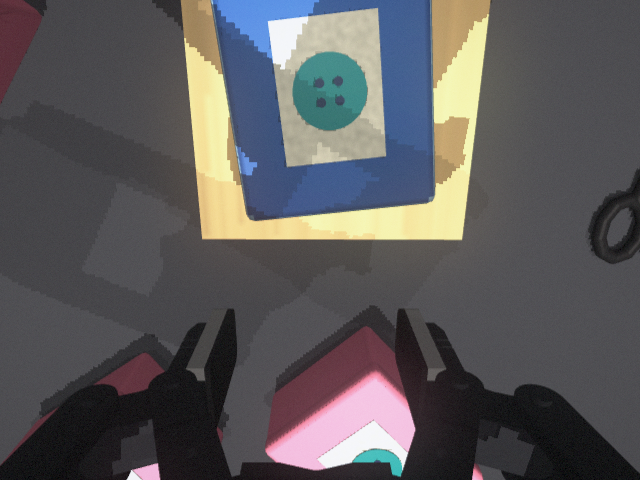

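The tin's rear edge runs from (248,218) to (434,202), and one pink decoy sits behind at (370,325). I'll check the clearance before going down.

```bash
python3 - <<'E'
from h import *
l=lambda n,p,z: np.c_[lane(world(n,p,z)*1000)].round(1).tolist()
print("rear",l("wrist",[(248,218),(434,202),(213,0)],.065))
print("pink",l("wrist",[(370,322)],.055),l("top",[(470,199),(508,160),(500,240),(490,292)],.055))
for dy in (-38,38): print(pix("wrist",np.array([[*( (M+X*-197+Y*(7+dy))/1000),.04]])))
E
```

```text
rear [[-171.9, 38.2], [-163.9, -49.2], [-79.9, 47.9]]
pink [[-233.7, -23.5]] [[-267.4, -33.1], [-343.9, -97.0], [-310.3, 45.1], [-280.8, 134.2]]
[[383.36308629 248.91245296]]
[[244.59529695 248.52564183]]
```

>>> servo_tool(rows=[[[0,0,0],[0.5,0,-2],80],[[0,0,0],[0,0,-2],80],[[0,0,0],[0,0,-2],80],[[0,0,0],[0,0,-2.1],80],[[0,0,0],[0,0,0],80]])

```text
clock: 6.85
tcp_pos: [0.5862, -0.1589, 0.0345]
tcp_rot: [-0.003, 0.679, 0.734, -0.001]
ft_force: [-1.2, 0.7, 0.1]
grip_width: 0.0584
finger_force: 0.0
```

>>> servo_tool(rows=[[[0,0,0],[-0.03,0.4,0],80],[[0,0,0],[-0.03,0.4,0],80],[[0,0,0],[-0.03,0.4,0],80],[[0,0,0],[-0.03,0.4,0],80],[[0,0,0],[-0.03,0.4,0],80],[[0,0,0],[-0.03,0.4,0],80],[[0,0,0],[-0.03,0.4,0],80],[[0,0,0],[-0.02,0.2,0],80],[[0,0,0],[0,0,0],80]])

```text
clock: 7.75
tcp_pos: [0.5858, -0.1301, 0.0374]
tcp_rot: [-0.0, 0.679, 0.734, 0.0]
ft_force: [-0.8, -2.3, 1.1]
grip_width: 0.0588
finger_force: 1.1
```

```bash
python3 - <<'E'
from h import *
tcp(); wtin("w4.png")
E
```

```text
tcp [ 585.8 -130.1   37.4] lane [-167.3    0.8] tool y rel lane -1.571 tilt [0. 0.] w 0.05879688976380373 F [-0.83 -2.33  1.09] t 7.75 q [-0.4   0.76  1.63  0.    0.75 -0.48]
near edge pt -146.4 -9.8 ang 1.254
corners [[516.0, 0.0, -63.9, -46.9], [463.0, 327.0, -152.8, -44.2], [373.0, 330.0, -153.9, -16.8], [232.0, 302.0, -144.3, 25.7], [191.0, 227.0, -120.7, 35.8], [152.0, 0.0, -63.9, 39.7]]
```

View pics/w4.png

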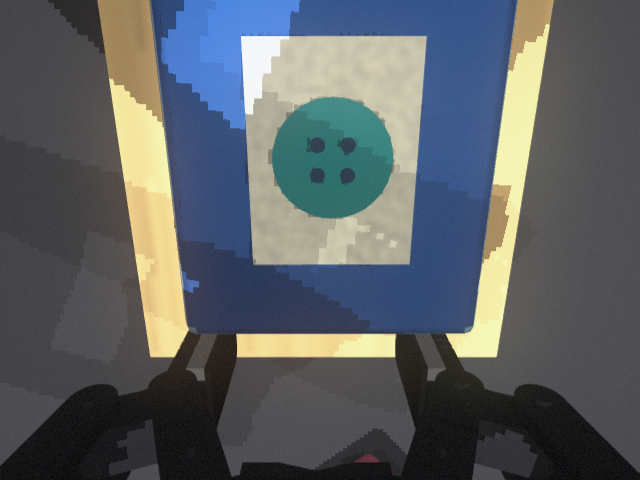

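The tin is now square to the pusher, with its rear edge from (188,330) to (475,330) and both fingers behind it. I'll check its offset using the board edges in the same picture.

```bash
python3 - <<'E'
from h import *
l=lambda p,z: np.c_[lane(world("wrist",p,z)*1000)].round(1).tolist()
print("tin",l([(188,330),(475,330),(152,0),(516,0)],.065)); print("board",l([(150,356),(497,356),(98,0),(553,0)],.01))
E
```

```text
tin [[-153.8, 39.7], [-153.8, -48.0], [-64.0, 39.6], [-64.0, -46.9]]
board [[-201.4, 77.3], [-201.4, -83.1], [-54.8, 77.1], [-54.8, -82.6]]
```

Relative to the board the tin is within about 1 mm of the centre line and square. Pushing it down the lane.

>>> servo_tool(rows=[[[0,0,0],[-0.04,0.5,0],80],[[0,0,0],[-0.05,0.6,0],80],[[0,0,0],[-0.05,0.6,0],80],[[0,0,0],[-0.05,0.6,0],80],[[0,0,0],[-0.05,0.6,0],80],[[0,0,0],[-0.05,0.6,0],80],[[0,0,0],[-0.05,0.6,0],80],[[0,0,0],[-0.05,0.6,0],80],[[0,0,0],[-0.03,0.4,0],80],[[0,0,0],[0,0,0],80]])

```text
clock: 8.8
tcp_pos: [0.581, -0.0783, 0.0372]
tcp_rot: [-0.001, 0.679, 0.734, -0.0]
ft_force: [-0.4, -0.2, 0.3]
grip_width: 0.0585
finger_force: 0.0
```

```bash
python3 - <<'E'
from h import *
tcp(); wtin("w5.png"); tin("t5.png")
a=cv2.imread("pics/w5.png");b=cv2.resize(cv2.imread("pics/t5.png")[170:300,185:445],None,fx=1.5,fy=1.5)
H,S,V=cv2.split(cv2.cvtColor(a,cv2.COLOR_BGR2HSV)); a=cv2.resize(a,(533,400)); c=np.zeros((600,533,3),np.uint8);c[:400]=a;c[400:400+b.shape[0],:b.shape[1]]=b;cv2.imwrite("pics/m5.png",c)
E
```

```text
tcp [581.  -78.3  37.2] lane [-115.3    1.6] tool y rel lane -1.571 tilt [-0.001  0.001] w 0.05851268990362314 F [-0.4  -0.15  0.26] t 8.8 q [-0.32  0.75  1.66  0.    0.72 -0.4 ]
near edge pt -93.9 -9.3 ang 1.286
corners [[517.0, 0.0, -11.9, -46.2], [465.0, 325.0, -99.9, -43.9], [417.0, 332.0, -102.4, -29.5], [224.0, 302.0, -92.2, 28.9], [188.0, 242.0, -73.2, 37.8], [153.0, 0.0, -11.9, 40.2]]
tin lane [-28.7 -12.4] [65.1 63. ] yaw 0.001
```

View pics/m5.png

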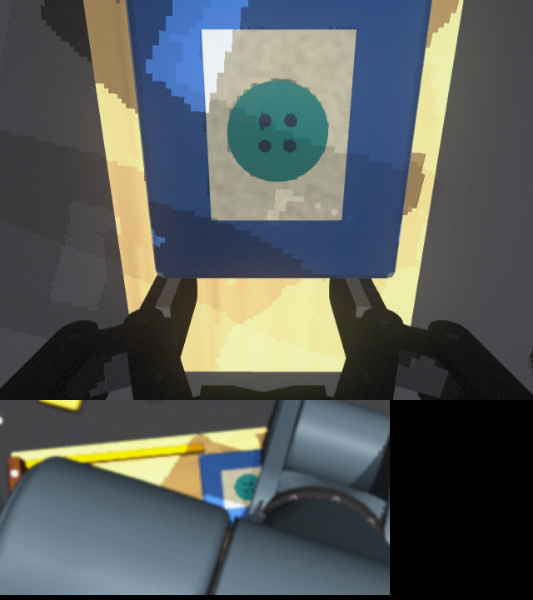

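The tin is square and within about 1 mm of centre, with its nose just at the rail ends (top inset near (200,455)). Continuing.

>>> servo_tool(rows=[[[0,0,0],[-0.05,0.6,0],80],[[0,0,0],[-0.06,0.8,0],80],[[0,0,0],[-0.06,0.8,0],80],[[0,0,0],[-0.06,0.8,0],80],[[0,0,0],[-0.06,0.8,0],80],[[0,0,0],[-0.06,0.8,0],80],[[0,0,0],[-0.06,0.8,0],80],[[0,0,0],[-0.06,0.8,0],80],[[0,0,0],[-0.05,0.6,0],80],[[0,0,0],[0,0,0],80]])

```text
clock: 9.9
tcp_pos: [0.5761, -0.0102, 0.0374]
tcp_rot: [-0.0, 0.679, 0.734, 0.0]
ft_force: [-0.6, -0.1, 0.5]
grip_width: 0.0588
finger_force: 0.0
```

```bash
python3 - <<'E'
from h import *
tcp(); wtin("w6.png"); tin("t6.png")
im=cv2.imread("pics/w6.png"); H,S,V=cv2.split(cv2.cvtColor(im,cv2.COLOR_BGR2HSV)); y=(H>20)&(H<35)&(S>225)&(V>60)
b=(H>95)&(H<130)&(S>120)&(V>60)
for v in (20,80,140,180):
    u=np.flatnonzero(b[v]); yl=np.flatnonzero(y[v]); L=yl[yl<u[0]]; R=yl[yl>u[-1]]
    w=lambda x,z: round(float(lane(world("wrist",[(x,v)],z)[0]*1000)[1]),1)
    print(v,"tin",w(u[0],.065),w(u[-1],.065),"rails",[ (w(q.min(),.028),w(q.max(),.028),len(q)) for q in (L,R) if len(q)])
E
```

```text
tcp [576.1 -10.2  37.4] lane [-47.1   1.2] tool y rel lane -1.57 tilt [-0.     0.001] w 0.05883990134605167 F [-0.61 -0.08  0.52] t 9.9 q [-0.21  0.75  1.69  0.    0.71 -0.29]
near edge pt -26.8 -10.9 ang 1.342
corners [[516.0, 0.0, 56.4, -46.4], [466.0, 325.0, -31.8, -44.6], [424.0, 331.0, -33.9, -32.0], [226.0, 304.0, -24.8, 28.0], [185.0, 237.0, -3.5, 38.2], [153.0, 0.0, 56.3, 40.0]]
tin lane [49.1 -2.9] [82.1 46.6] yaw -1.577
20 tin 39.8 -46.8 rails []
80 tin 39.7 -46.6 rails []
140 tin 39.3 -46.6 rails []
180 tin 38.8 -46.7 rails []
```

View pics/w6.png

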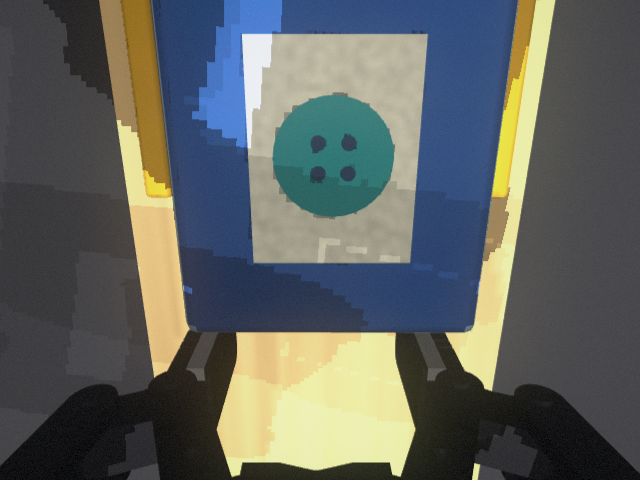

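The tin is centred between both rail ends (left rail end near (155,195), right near (503,195)), leaving only a small bias. Continuing towards the stop.

>>> servo_tool(rows=[[[0,0,0],[-0.05,0.6,0],80],[[0,0,0],[-0.06,0.8,0],80],[[0,0,0],[-0.06,0.8,0],80],[[0,0,0],[-0.06,0.8,0],80],[[0,0,0],[-0.06,0.8,0],80],[[0,0,0],[-0.06,0.8,0],80],[[0,0,0],[-0.06,0.8,0],80],[[0,0,0],[-0.06,0.8,0],80],[[0,0,0],[-0.06,0.8,0],80],[[0,0,0],[-0.06,0.8,0],80]])

```text
clock: 11.0
tcp_pos: [0.5705, 0.0671, 0.0374]
tcp_rot: [0.0, 0.679, 0.734, 0.0]
ft_force: [0.5, -4.9, 2.4]
grip_width: 0.0585
finger_force: 1.9
```

>>> servo_tool(rows=[[[0,0,0],[-0.06,0.8,0],80],[[0,0,0],[-0.06,0.8,0],80],[[0,0,0],[-0.06,0.8,0],80],[[0,0,0],[-0.05,0.6,0],80],[[0,0,0],[-0.05,0.6,0],80],[[0,0,0],[-0.05,0.6,0],80],[[0,0,0],[-0.03,0.4,0],80],[[0,0,0],[-0.03,0.4,0],80],[[0,0,0],[0,0,0],80]])

```text
clock: 11.9
tcp_pos: [0.5664, 0.1173, 0.0372]
tcp_rot: [-0.0, 0.679, 0.734, 0.0]
ft_force: [0.8, -2.5, 0.7]
grip_width: 0.0586
finger_force: 0.6
```

```bash
python3 - <<'E'
from h import *
tcp(); wtin("w7.png")
E
```

```text
tcp [566.4 117.3  37.2] lane [80.9  1. ] tool y rel lane -1.571 tilt [-0.     0.001] w 0.058562698363054506 F [ 0.84 -2.45  0.68] t 11.9 q [ 0.01  0.75  1.69  0.    0.71 -0.07]
near edge pt 99.0 -10.2 ang 1.375
corners [[515.0, 0.0, 184.2, -46.4], [469.0, 325.0, 96.1, -45.7], [410.0, 332.0, 93.7, -27.9], [211.0, 309.0, 101.6, 32.4], [180.0, 249.0, 120.9, 39.7], [151.0, 0.0, 184.2, 40.1]]
```

>>> servo_tool(rows=[[[0,0,0],[-0.02,0.2,0],80],[[0,0,0],[-0.02,0.2,0],80],[[0,0,0],[-0.02,0.2,0],80],[[0,0,0],[-0.02,0.2,0],80],[[0,0,0],[-0.02,0.2,0],80],[[0,0,0],[-0.01,0.2,0],80],[[0,0,0],[-0.01,0.2,0],80]])

```text
clock: 12.65
tcp_pos: [0.565, 0.1309, 0.0371]
tcp_rot: [-0.0, 0.679, 0.734, -0.0]
ft_force: [0.4, -1.6, -1.0]
grip_width: 0.0588
finger_force: 0.8
```

>>> servo_tool(rows=[[[0,0,0],[-0.01,0.1,0],80],[[0,0,0],[-0.01,0.1,0],80],[[0,0,0],[0,0,0],80]])

```text
clock: 12.95
tcp_pos: [0.565, 0.1329, 0.0373]
tcp_rot: [-0.0, 0.679, 0.734, 0.0]
ft_force: [-0.3, -1.6, -0.8]
grip_width: 0.0586
finger_force: 0.2
```

Lane x is now about 96.5 mm with no stop contact yet. Continuing in 1 mm steps while watching the force.

>>> servo_tool(rows=[[[0,0,0],[-0.01,0.1,0],80],[[0,0,0],[0,0.1,0],80],[[0,0,0],[-0.01,0.1,0],80],[[0,0,0],[0,0,0],80]])

```text
clock: 13.35
tcp_pos: [0.5651, 0.1343, 0.0374]
tcp_rot: [0.001, 0.679, 0.734, -0.001]
ft_force: [-0.5, -6.6, -1.9]
grip_width: 0.0587
finger_force: 3.1
```

>>> servo_tool(rows=[[[0,0,0],[-0.01,0.1,0],80],[[0,0,0],[0,0.1,0],80],[[0,0,0],[0,0,0],80]])

```text
clock: 13.65
tcp_pos: [0.5652, 0.1343, 0.0374]
tcp_rot: [0.001, 0.679, 0.734, -0.002]
ft_force: [-0.4, -13.2, 0.2]
grip_width: 0.0586
finger_force: 6.7
```

The arm has stalled with force rising to 13 N, so the tin is on the stop. Backing straight off, lifting, and moving clear of the top view.

>>> servo_tool(rows=[[[0,0,0],[0.02,-0.3,0],80],[[0,0,0],[0.05,-0.7,0],80],[[0,0,0],[0.1,-1.5,0],80],[[0,0,0],[0.1,-1.5,0],80],[[0,0,0],[0,0,3],80],[[0,0,0],[0,0,4],80],[[0,0,0],[0,0,4],80],[[0,0,0],[0,0,4],80],[[0,0,0],[0,0,2],80]])

```text
clock: 14.55
tcp_pos: [0.5694, 0.0965, 0.2112]
tcp_rot: [0.002, 0.68, 0.734, 0.002]
ft_force: [0.4, -0.1, 0.1]
grip_width: 0.0589
finger_force: 0.0
```

>>> servo_tool(rows=[[[0,0,0],[-0.5,-4,0],80],[[0,0,0],[-0.5,-4,0],80],[[0,0,0],[-0.5,-4,0],80],[[0,0,0],[-0.5,-4,0],80],[[0,0,0],[-0.5,-4,0],80],[[0,0,0],[-0.5,-4,0],80],[[0,0,0],[-0.5,-4,0],80],[[0,0,0],[-0.5,-4,0],80],[[0,0,0],[0,0,0],80],[[0,0,0],[0,0,0],80]])

```text
clock: 15.55
tcp_pos: [0.5268, -0.2239, 0.2071]
tcp_rot: [-0.0, 0.681, 0.733, 0.0]
ft_force: [-0.4, -0.0, -0.7]
grip_width: 0.0584
finger_force: 0.0
```

```bash
python3 - <<'E'
from h import *
tcp(); tin("t8.png")
E
```

```text
tcp [ 526.8 -223.9  207.1] lane [-256.3   66.9] tool y rel lane -1.574 tilt [-0.     0.001] w 0.05842064556282904 F [-0.44 -0.04 -0.75] t 15.55 q [-0.6   0.49  1.59  0.    1.06 -0.67]
tin lane [163.2  -0.5] [109.9  89.1] yaw -0.001
```

View pics/t8.png

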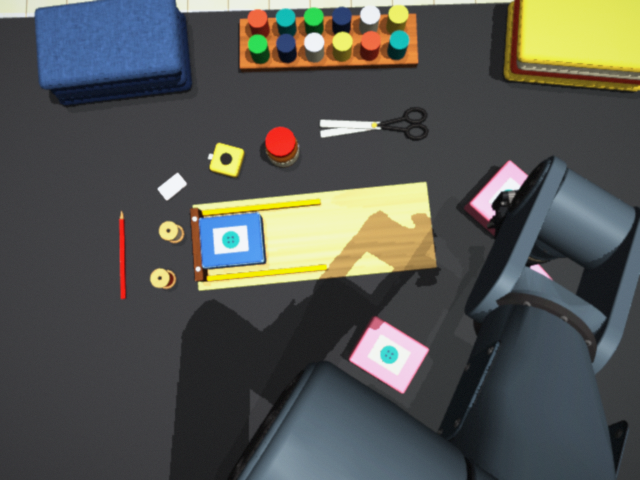

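The tin at about (231,240) is against the stop, square and centred between the rails. It measures x 163 of 165 mm, y -0.5 mm and yaw 0, with the stop contact confirmed by force. The arm is clear.

```bash
python3 -c "
from cell import r
print(r.job_done())"
```

```text
the job is handed in; nothing more can be done
None
```

The tin is home against the stop, square and about 0.5 mm off the centre line. The other sewing things look unmoved, the arm is clear, and the job is handed in at about 16 s; no verdict came back.

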